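# Wedge a drawer panel down under a bridge clamp

### The job

Take the long slim wooden wedge from the bench, lay it flat side down on the drawer panel with its thin end under the bridge clamp's crossbar, and push it in, in the clamp's own direction, until it jams tight between panel and bar with a firm push of about 15 N, without ramming it. Let go of it so that it stays jammed and holds the panel down where it lies, and leave everything else on the bench where it is.

Things in the scene. Friction and masses are not known exactly. Their poses are not given: they have to be found in the camera images.
- wedge_center (a point): Long slim plain wooden wedge (loose, 70 g), flat on the bench left or right of the clamp: 165 mm long, 32 mm wide, flat underside, top sloping evenly from 27 mm high at the thick end to 5 mm at the thin end. Point: mid length and width, 8 mm above the underside. x axis: along it towards the thin end; z up. Grip across its width, 25 to 30 mm from the thick end.
- wedge_nose (a point): Middle of the thin end's lower edge, on the flat underside, 82.5 mm along +x from the wedge's middle; same axes.
- wedge: The same wedge; origin on its flat underside below wedge_center; same axes.
- mouth (a point): Entry of the bridge clamp: on the panel's top face (32 mm above the bench), midway between the studs, straight below the near lower edge of the crossbar. x axis: the way the wedge is pushed in, level, away from the robot; y: along the bar; z up. The gap under the bar differs each time, 8 to 18 mm, and is not measured: the wedge meets the bar when its thin end is 20 to 100 mm past here.
- exit (a point): On the panel's top face below the bar's far lower edge, 34 mm along +x from the mouth; same axes. Nothing beyond it stops the thin end. Once touched, the bar yields on its rubber washers by 1 mm per 12 N, and the push climbs by 2 to 5 N per mm; by friction the push is 1.1 to 3 times the load on the bar. Once jammed, the wedge stays in by friction.
- clamp: The clamp, fixed to the bench: base board 280 (x) x 260 x 12 mm, low fence (29 mm above the bench) at its far end, wooden crossbar 34 mm wide (x), 20 mm thick, 250 mm long (y), held by nuts and washers on two studs at y = -108 and +108 mm whose tops are 85 mm above the bench. Origin on the bench under the middle of the base board, 20 mm behind (-x) the mouth; same axes.
- panel: Loose brown wooden drawer panel 240 (x) x 170 (y) x 20 mm, 0.5 kg, on the clamp's base board under the bar, 1 to 3 mm short of the fence; the push may slide it home against the fence. It reaches some 165 mm back from the mouth towards the robot, so the wedge can lie on it before being pushed in. Origin under its middle.
- stub: bystander: short fat plain wooden wedge, 75 x 42 mm, 34 mm down to 18 mm thick, too thick for the gap
- mug: bystander: white mug, 95 mm tall
- glue: bystander: white glue bottle, 170 mm tall
- chisel: bystander: wooden-handled tool, 240 mm, lying
- brush: bystander: bench brush, 200 mm, lying
- square: bystander: try square lying flat, wooden stock 100 mm, steel blade 130 mm
- offcut: bystander: wooden offcut 100 x 45 x 30 mm
Things that resemble listed ones, but are neither listed nor needed, are in the scene too. Leave any purple look-alike of the wedge alone.

How it is judged:
By the outcome, as a careful person would: the job done as asked, in the order asked, and still so for the second after the job is handed in, with the robot touching nothing.
It also fails if it takes over 64 s, if anything falls off the work surface, if the arm or the gripper's body presses on something with over 40 N, if the wrist force passes 120 N, or if a joint passes its speed limit or range.

### The arm

A 6-joint arm with a two-finger parallel gripper is mounted at the origin on the work surface. World frame = base frame: x ahead of the robot, y to its left, z up, the work surface at z = 0. Lengths are in m, angles in rad, forces in N, time in s.
With the tool pointing down it reaches from about 0.275 to 0.875 m from the base axis. Payload 12.5 kg.
Tool frame: the origin (TCP) lies on the centre line of the jaws, within the pads' length; the fingertips stand r.finger_overhang ahead of it and the grasp point (between the pads) lies 3 mm ahead of it (r.finger_overhang is the distance from the TCP to the fingertips, in m); z points along the fingers, y is the direction in which the jaws open and shut (so a half turn about z gives the same grasp; the last joint's range is limited). The gripper opens to 85 mm and grips with 20 to 120 N. Pads are 22 mm wide; open, the fingers measure 114 mm over their backs; the gripper's body (76 mm by 85 mm) begins 54 mm behind the grasp point. The pads swing forward as they close: fully open they stand 13 mm farther back than shut.
Start: joints at [1.173, 0.351, 1.652, -0, 1.139, -0.085], TCP at [0.169, 0.523, 0.253] pointing down, gripper open.
Joint ranges: [-2.75, 2.75], [-0.79, 2.1], [0.01, 2.65], [-1.57, 4.71], [0.07, 3.14], [-2.87, 2.87]. Speed limits (rad/s): [2.22, 2.22, 2.79, 3.14, 3.14, 3.14].

### API

Orientations are given as a unit quaternion [x, y, z, w].
In Python, from cell import r, optics gives the robot as it stands. The module is installed in compiled form; this text tells all that it offers. Calls block until the motion is done:
- r.move_to(position, orientation): joint-space move of the TCP to a pose.
- r.move_linear(position, rot=None, vel=0.15): straight line of the TCP; rot=None keeps the orientation; vel is the mean speed in m/s.
- r.set_joints(angles): joint-space move.
- r.set_gripper(opening, squeeze=None): opening from 0.0 (shut) to 1.0 (fully open); squeeze is the grip in N (None keeps the last); returns when the fingers have stopped.
- r.sleep(seconds).
- r.inverse_kinematics(position, orientation): joint angles nearest the present ones, or None.
- optics.get_image(name): name is "side" or "top" or "wrist"; returns a dict with "pixels" (420x560x3 uint8, red, green, blue), "depth" (420x560 float32, m along the optical axis (not along the pixel's ray), 0 where there is no reading), "fx", "fy", "cx", "cy" (pixels), "camera_from_world" (4x4, takes a point from world to camera coordinates); the wrist camera has in their place "mount" (4x4, takes a point from camera to tool coordinates, whose origin is the TCP and whose axes are the flange's). Camera axes: x right, y down, z forward; pixel columns grow to the right and rows downward; lengths in m; the calibration is good to about 2 mm. A picture is of the moment at which its call begins: read the wrist's pose just before it.
A pose or a line that the arm cannot do raises r.PlanningError and nothing moves.
- r.hand_in(): hands the job in, once; it reports no verdict.
Readings, each from a call of its own:
- r.current_t(): time.
- r.current_q(): joint angles.
- r.current_qvel(): joint speeds.
- r.current_effort(): joint torques, N m.
- r.current_tool_pos(): TCP position.
- r.current_ee_rot(): TCP orientation.
- r.current_contact_force(): force on the tool from outside, world axes, zero at the start.
- r.current_torque(): the same for the moment, N m.
- r.current_opening(): opening from 0.0 (shut) to 1.0 (fully open).
Only numpy, scipy, OpenCV 4.12 (cv2) and the standard library are available. Lean on these libraries where they do the work, as an engineer would, in place of code of your own. Each camera call takes 0.05 s, during which the arm holds its last target. There are 200 camera calls.

## Working session

There is one attempt and no reset: what is moved stays moved. The work goes in short steps, each a Python script; the robot and the scene stay as the last script left them, time stands still between calls to the robot, and variables do not carry over. Pictures are saved under pics/ and viewed, about 8 in all and at most 12, crops included, and the job is handed in when it is done.

```bash
mkdir -p pics; cat > h.py <<'E'
import numpy as np, cv2
from cell import r, optics
from scipy.spatial.transform import Rotation as R
def pts(im,T_wc):  # world point per pixel from depth
    d=im["depth"].astype(float); v,u=np.indices(d.shape)
    P=np.stack([(u-im["cx"])/im["fx"]*d,(v-im["cy"])/im["fy"]*d,d],-1)
    return P@T_wc[:3,:3].T+T_wc[:3,3]
def grab(n):
    if n=="wrist":
        p=r.current_tool_pos();q=r.current_ee_rot()
        im=optics.get_image(n); T=np.eye(4);T[:3,:3]=R.from_quat(q).as_matrix();T[:3,3]=p
        T=T@im["mount"]
    else:
        im=optics.get_image(n); T=np.linalg.inv(im["camera_from_world"])
    return im,T
def save(n,px): cv2.imwrite(n,cv2.cvtColor(px,cv2.COLOR_RGB2BGR))
def down(yaw): # tool z down, tool x at yaw
    c,s=np.cos(yaw),np.sin(yaw)
    return R.from_matrix(np.array([[c,s,0],[s,-c,0],[0,0,-1.]])).as_quat()
E
python3 - <<'E'
from h import *
for n in("top","side"):
    im,T=grab(n); save(f"pics/{n}0.png",im["pixels"]); np.savez(f"{n}0.npz",px=im["pixels"],P=pts(im,T),T=T,K=[im["fx"],im["fy"],im["cx"],im["cy"]])
    print(n,T.round(3).tolist(),im["fx"],(im["depth"]>0).mean())
print(r.finger_overhang,r.current_t(),R.from_quat(r.current_ee_rot()).as_matrix().round(2).tolist(),r.current_contact_force())
E
```

```text
top [[0.015, -0.992, 0.128, 0.349], [-1.0, -0.014, 0.005, -0.02], [-0.003, -0.128, -0.992, 1.202], [0.0, 0.0, 0.0, 1.0]] 429.15878453466865 0.9960204081632653
side [[0.977, -0.109, 0.181, 0.281], [-0.212, -0.534, 0.819, -0.984], [0.007, -0.839, -0.545, 0.714], [0.0, 0.0, 0.0, 1.0]] 436.0907312455851 0.9963010204081633
0.022 0.1 [[-0.95, 0.31, -0.0], [0.31, 0.95, -0.0], [0.0, -0.0, -1.0]] [-0.24644418  0.12862044  0.35775943]
```

View pics/top0.png

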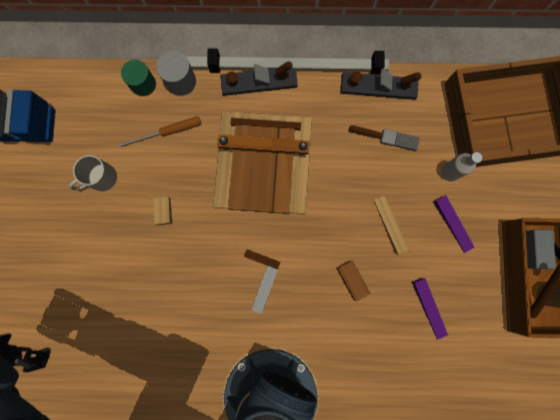

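View pics/side0.png

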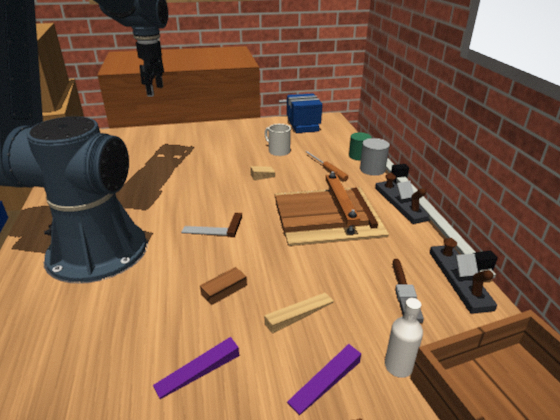

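Top view: the plain wedge is at about (391,224), to the right of the clamp. The clamp bar runs (223,141) to (303,146), the stub is at (162,211), and the purple look-alikes are at (455,223) and (430,308). Next I'll measure from depth and masks.

```bash
python3 - <<'E'
from h import *
D=np.load("top0.npz");P=D["P"];px=D["px"]
hsv=cv2.cvtColor(px,cv2.COLOR_RGB2HSV)
# bench z offset near
print("bench z",np.median(P[230:250,330:345,2]),np.median(P[240:260,200:230,2]))
# wedge: height mask in ROI
def comp(c0,c1,r0,r1,zl,zh):
    m=np.zeros(P.shape[:2],np.uint8); m[r0:r1,c0:c1]=((P[r0:r1,c0:c1,2]>zl)&(P[r0:r1,c0:c1,2]<zh))*1
    m=cv2.morphologyEx(m,cv2.MORPH_OPEN,np.ones((2,2)))
    n,l,s,_=cv2.connectedComponentsWithStats(m);return l==1+np.argmax(s[1:,4])
m=comp(365,420,185,265,.0035,.05)
Q=P[m]; (c,wh,a)=cv2.minAreaRect((Q[:,:2]*1000).astype(np.float32)); print("wedge",c,wh,a,m.sum())
print(cv2.boxPoints((c,wh,a)).round(0).tolist())
A=np.c_[Q[:,:2],np.ones(len(Q))];k=np.linalg.lstsq(A,Q[:,2],rcond=None)[0];print("slope",k, Q[:,2].min(),Q[:,2].max())
# bar
m=comp(210,320,125,165,.06,.08); Q=P[m];rc=cv2.minAreaRect((Q[:,:2]*1000).astype(np.float32));print("bar",rc,np.median(Q[:,2]),cv2.boxPoints(rc).round(0).tolist())
m=comp(210,320,150,220,.025,.04); Q=P[m];rc=cv2.minAreaRect((Q[:,:2]*1000).astype(np.float32));print("panel",rc,np.median(Q[:,2]),cv2.boxPoints(rc).round(0).tolist())
m=comp(205,320,105,220,.006,.1); Q=P[m];rc=cv2.minAreaRect((Q[:,:2]*1000).astype(np.float32));print("all",rc,cv2.boxPoints(rc).round(0).tolist())
for c0,c1 in((218,229),(297,309)):
    q=P[132:155,c0:c1];k=q[...,2]>.078;print("stud",q[k].mean(0) if k.any() else None,q[...,2].max())
S=np.load("side0.npz")["P"]
k=(S[...,2]>.003)&(S[...,2]<.04)&(S[...,0]>.33)&(S[...,0]<.55)&(S[...,1]<-.3)&(S[...,1]>-.46)
print("side wedge",cv2.minAreaRect((S[k][:,:2]*1000).astype(np.float32)))
E
```

```text
bench z -5.1360973147396294e-05 -0.00019086569292481315
wedge (462.51214599609375, -330.809814453125) (166.6705322265625, 42.037017822265625) 23.09454917907715 740
[[378.0, -344.0], [394.0, -383.0], [547.0, -317.0], [531.0, -279.0]]
slope [-0.14362134  0.0955803   0.11275352] -0.0058699370446198 0.032060118799535076
bar ((523.8875732421875, 21.154136657714844), (352.32989501953125, 255.94216918945312), 1.481553316116333) 0.06743146173247117 [[344.0, 145.0], [351.0, -111.0], [703.0, -102.0], [697.0, 154.0]]
panel ((509.5616455078125, 38.83164596557617), (172.0023956298828, 314.14666748046875), 86.59337615966797) 0.03175526720495381 [[348.0, -38.0], [661.0, -56.0], [671.0, 115.0], [358.0, 134.0]]
all ((566.354248046875, 33.70576477050781), (260.9439697265625, 427.7495422363281), 86.4251937866211) [[345.0, -83.0], [772.0, -110.0], [788.0, 151.0], [361.0, 177.0]]
stud [0.6487846  0.12158191 0.19656548] 1.2017686958926228
stud [ 0.66921827 -0.0785283   0.08242107] 0.08661007612216864
side wedge ((461.7635803222656, -376.61749267578125), (160.58953857421875, 160.3722686767578), 87.1304702758789)
```

```bash
python3 - <<'E'
from h import *
D=np.load("top0.npz");P=D["P"]
def comp(c0,c1,r0,r1,zl,zh,nm):
    z=P[...,2];ok=(z>zl)&(z<zh);m=np.zeros(z.shape,np.uint8);m[r0:r1,c0:c1]=ok[r0:r1,c0:c1]
    n,l,s,_=cv2.connectedComponentsWithStats(cv2.morphologyEx(m,cv2.MORPH_OPEN,np.ones((3,3))));m=(l==1+np.argmax(s[1:,4]))&ok
    Q=P[m];rc=cv2.minAreaRect((Q[:,:2]*1000).astype(np.float32));print(nm,np.round(rc[0],1),np.round(rc[1],1),rc[2],np.median(Q[:,2]),cv2.boxPoints(rc).round(0).tolist());return Q
Q=comp(365,420,185,265,.0035,.05,"wedge")
d=np.array([np.cos(np.radians(23)),np.sin(np.radians(23))]);s=(Q[:,:2]-[.4625,-.331])@d
print(np.polyfit(s,Q[:,2],1)); 
for a in np.arange(-.08,.08,.02):
    k=(s>a)&(s<a+.02);print(a.round(2),np.median(Q[k,2]).round(4),end="; ")
comp(210,320,125,165,.06,.078,"bar")
comp(210,320,155,220,.026,.038,"panel")
comp(205,320,150,220,.007,.1,"base+")
Q=comp(205,320,105,220,.006,.1,"all")
for c0,c1 in((216,231),(295,311)):
    q=P[130:157,c0:c1];k=(q[...,2]>.079)&(q[...,2]<.1);print("stud",q[k].mean(0),k.sum())
E
```

```text
wedge [ 465.3 -328.4] [167.1  37.4] 21.51858901977539 0.016334972197866504 [[381.0, -342.0], [394.0, -376.0], [550.0, -315.0], [536.0, -280.0]]
[-0.11881937  0.01592067]
-0.08 0.0251; -0.06 0.0229; -0.04 0.0204; -0.02 0.0181; 0.0 0.0153; 0.02 0.0126; 0.04 0.0103; 0.06 0.0072; bar [676.4  30.6] [249.7  35.7] 86.54813385009766 0.06764585381851629 [[651.0, -93.0], [687.0, -95.0], [702.0, 154.0], [666.0, 156.0]]
panel [576.3  37.2] [170.1 161.6] 86.61670684814453 0.03184488757844983 [[491.0, -43.0], [652.0, -53.0], [662.0, 117.0], [501.0, 127.0]]
base+ [587.3  35.6] [260.3 183.8] 86.86769104003906 0.03049162700838548 [[488.0, -89.0], [672.0, -99.0], [686.0, 160.0], [503.0, 171.0]]
all [637.9  32.8] [260.4 285.1] 86.73778533935547 0.030605878610261428 [[488.0, -89.0], [773.0, -105.0], [788.0, 155.0], [503.0, 171.0]]
stud [0.68212488 0.1372873  0.08487624] 9
stud [ 0.66936489 -0.07804756  0.08325051] 9
```

```bash
python3 - <<'E'
from h import *
a=np.radians(22); d=np.array([np.cos(a),np.sin(a)])
g=np.array([.4645,-.329])-.055*d
for y in(a,a+np.pi):
    for nm,p,yy in(("grasp",[*g,.03],y),("place",[.54,.04,.06],y-np.radians(25.4)),("hov",[.4645,-.329,.25],y)):
        q=r.inverse_kinematics(p,down(yy));print(nm,None if q is None else np.round(q,2))
E
```

```text
grasp [-0.79  0.67  1.81 -0.    0.67  0.4 ]
place [-0.01  0.61  1.81 -0.    0.72  1.62]
hov [-0.7   0.39  1.6  -0.    1.15  0.49]
grasp [-0.79  0.67  1.81 -0.    0.67 -2.74]
place [-0.01  0.61  1.81 -0.    0.72 -1.52]
hov [-0.7   0.39  1.6  -0.    1.15 -2.65]
```

```bash
python3 - <<'E'
from h import *
a=np.radians(22)
r.move_to([.4645,-.329,.22],down(a)); print(r.current_t())
im,T=grab("wrist"); P=pts(im,T); np.savez("w1.npz",px=im["pixels"],P=P,T=T); save("pics/w1.png",im["pixels"])
z=P[...,2];ok=(z>.003)&(z<.04)&(abs(P[...,0]-.4645)<.12)&(abs(P[...,1]+.329)<.08)
n,l,s,_=cv2.connectedComponentsWithStats(cv2.morphologyEx(ok.astype(np.uint8),cv2.MORPH_OPEN,np.ones((3,3))))
m=(l==1+np.argmax(s[1:,4]))&ok;Q=P[m];rc=cv2.minAreaRect((Q[:,:2]*1000).astype(np.float32));print(rc,cv2.boxPoints(rc).round(0).tolist(),Q[:,2].max(),np.median(z[(z<.02)&(z>-.02)&~m]))
print(R.from_quat(r.current_ee_rot()).as_matrix().round(2).tolist(),r.current_tool_pos(),r.current_contact_force())
E
```

```text
3.2583
((467.01116943359375, -326.434326171875), (164.46484375, 31.42055892944336), 21.58408546447754) [[385.0, -342.0], [396.0, -371.0], [549.0, -311.0], [538.0, -282.0]] 0.0280640492625554 -0.00024746707020140146
[[0.93, 0.38, 0.0], [0.38, -0.93, 0.0], [0.0, -0.0, -1.0]] [ 0.46481738 -0.32852721  0.22001884] [ 0.89277527  0.20361969 -0.10443574]
```

View pics/w1.png

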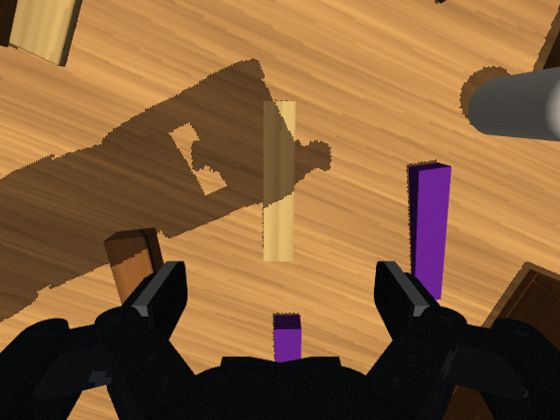

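Wrist view: the wedge is clear, cols 263–295, rows 100–262, thick end toward the gripper. Measured at 164.5×31.4 mm, yaw 21.6°. Grasping now.

```bash
python3 - <<'E'
from h import *
a=np.radians(21.6); d=np.array([np.cos(a),np.sin(a)])
g=np.array([.467,-.3264])-.055*d
r.move_to([*g,.09],down(a)); r.move_linear([*g,.025],vel=.08)
print(r.current_contact_force()); r.set_gripper(0,50); print(r.current_opening(),r.current_contact_force(),r.current_tool_pos()-[*g,.025])
r.move_linear([*g,.12],vel=.15)
print(r.current_opening(),r.current_contact_force(),r.current_t())
a2=np.radians(-3.4);u=np.array([np.cos(a2),np.sin(a2)]);mouth=np.array([.6587,.0316])
# nose 10 mm before mouth; wedge centre at -92.5; grip at -147.5
p=mouth-.1475*u
r.move_to([*p,.12],down(a2)); 
im,T=grab("wrist");P=pts(im,T);np.savez("w2.npz",px=im["pixels"],P=P,T=T);save("pics/w2.png",im["pixels"]);print(p,r.current_t(),r.current_contact_force())
E
```

```text
[0.95332339 0.2291724  0.06373287]
0.3561640405891917 [-0.28389749  0.00900913  5.6494415 ] [ 0.00017437 -0.00017277  0.00036237]
0.3593312282374555 [-0.28504724 -0.21793496 -0.38320693] 6.2083
[0.51145963 0.04034769] 7.7333 [-0.54546127  0.24296604 -1.13047968]
```

View pics/w2.png

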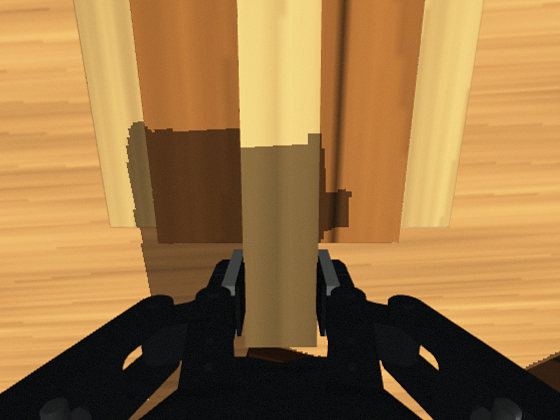

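```bash
python3 - <<'E'
from h import *
a2=np.radians(-3.4);u=np.array([np.cos(a2),np.sin(a2)]);p=r.current_tool_pos()[:2]; p=np.array([.51146,.04035])
f0=r.current_contact_force(); r.move_linear([*p,.062],vel=.08); z=.062
print(f0,r.current_contact_force())
while z>.0545:
    z-=.0005; r.move_linear([*p,z],vel=.02); f=r.current_contact_force()-f0
    if f[2]>2: break
print(z,f,r.current_t())
r.set_gripper(.55); print(r.current_opening(),r.current_contact_force())
r.move_linear([*p,z+.003],vel=.03); r.set_gripper(0,60); print(r.current_opening(),r.current_contact_force(),r.current_t())
im,T=grab("side");save("pics/s2.png",cv2.resize(im["pixels"][120:300,220:460],None,fx=3,fy=3))
E
```

```text
[-0.54546127  0.24296604 -1.13047968] [-0.48281219  0.19210966 -0.39341126]
0.056999999999999995 [-1.30394161 -1.26952504  6.64433675] 11.1083
0.5494007715619154 [-0.07623637 -0.37555616  0.16990672]
0.3578630242904916 [-1.97238557  0.30419153  5.2972374 ] 11.9417
```

View pics/s2.png

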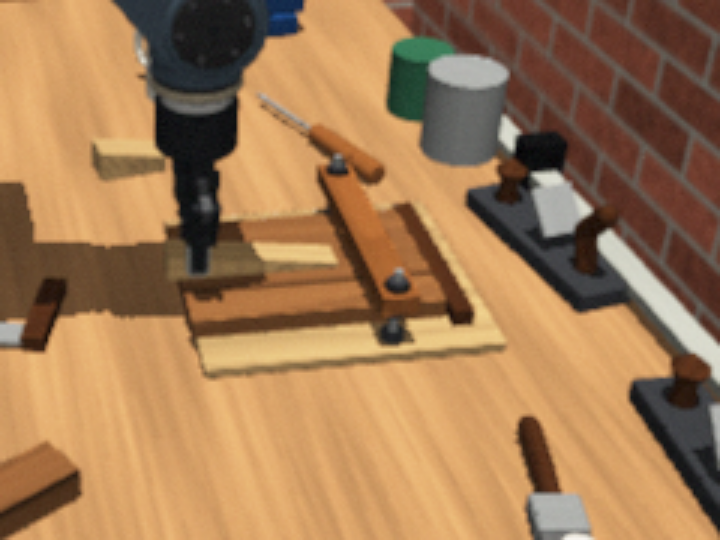

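```bash
python3 - <<'E'
from h import *
a2=np.radians(-3.4);u=np.array([np.cos(a2),np.sin(a2)]);p=np.array([.51146,.04035])
z=.060
for i in range(3):
    if r.current_contact_force()[2]<1.5: break
    z+=.0003; r.move_linear([*p,z],vel=.02)
print("z",z,r.current_contact_force(),r.current_tool_pos())
s=0;log=[];t0=r.current_t()
f0=np.zeros(3)
while s<.125 and r.current_t()-t0<30:
    st=.005 if s<.028 else .002
    if log and log[-1][1]>5: st=.0005
    elif log and log[-1][1]>3: st=.001
    s+=st; r.move_linear([*(p+s*u),z],vel=.03); 
    f=-(np.mean([r.current_contact_force() for _ in range(3)],0)); push=f[:2]@u
    log.append((s*1000,push,f[1],-f[2]))
    if push>13 or abs(f[2])>25 or abs(f[1])>15: break
print(np.round(log,1).tolist(),r.current_t(),r.current_opening(),r.current_tool_pos()[:2]-(p+s*u))
E
```

```text
z 0.0603 [-0.30275993  0.24573769  0.83520367] [0.51140406 0.04033838 0.06026447]
[[5.0, -0.7, 0.7, 1.5], [10.0, -1.2, -0.7, 2.0], [15.0, -1.1, 0.6, 1.1], [20.0, -1.3, -0.1, 1.0], [25.0, -1.0, 0.1, 1.0], [30.0, -1.4, 0.5, 1.8], [32.0, -0.3, 0.6, 1.6], [34.0, -0.2, 0.8, 2.1], [36.0, -0.7, -0.3, 0.5], [38.0, -0.6, -0.1, 0.2], [40.0, -1.2, 0.1, 1.0], [42.0, -1.2, 0.3, -0.3], [44.0, -1.3, 0.1, 1.6], [46.0, -0.7, -0.1, 1.1], [48.0, -2.4, 1.4, 0.6], [50.0, -1.4, -0.5, 1.0], [52.0, -0.5, -0.3, -0.3], [54.0, -0.5, 0.7, -0.0], [56.0, -1.2, -1.0, 1.0], [58.0, 0.2, 0.8, 0.8], [60.0, -0.5, 0.0, 0.3], [62.0, -0.5, 0.1, 0.5], [64.0, -0.0, -0.5, 1.3], [66.0, -0.1, -0.6, 0.5], [68.0, -0.9, 1.5, 1.0], [70.0, -1.2, -1.2, 0.6], [72.0, -0.4, 0.1, 0.8], [74.0, -0.6, -0.2, -0.3], [76.0, -1.5, -0.5, 1.1], [78.0, -1.1, 0.2, 1.0], [80.0, -0.4, -0.8, 1.1], [82.0, 0.1, -0.2, -0.1], [84.0, 0.9, -0.3, 1.6], [86.0, -1.4, 0.6, 0.7], [88.0, -1.7, -0.0, 1.2], [90.0, -1.3, -0.4, 0.5], [92.0, -0.4, -0.4, 0.8], [94.0, 1.9, -1.0, 2.9], [96.0, 4.5, -0.6, 6.0], [97.0, 8.0, 0.5, 7.0], [97.5, 8.7, 0.3, 9.3], [98.0, 10.6, -0.3, 10.5], [98.5, 10.6, -0.6, 10.7], [99.0, 11.7, -1.3, 10.5], [99.5, 12.8, -0.4, 12.3], [100.0, 14.1, -1.1, 13.7]] 24.1417 0.354469190447805 [-0.00201122  0.00018924]
```

```bash
python3 - <<'E'
from h import *
a2=np.radians(-3.4);u=np.array([np.cos(a2),np.sin(a2)]);p=np.array([.51146,.04035])+.1*u
def F(): 
    f=[]
    for _ in range(4): f.append(r.current_contact_force()); r.sleep(.03)
    f=np.mean(f,0); return np.round([-f[:2]@u,f[1],f[2]],1)
print(r.current_tool_pos(),R.from_quat(r.current_ee_rot()).as_matrix().round(3).tolist(),F(),r.current_torque())
for z in(.0606,.0609,.0612,.0615,.0618):
    r.move_linear([*p,z],vel=.02); f=F(); print(z,f,r.current_tool_pos())
    if f[2]<4: break
print(r.current_t())
im,T=grab("side");save("pics/s3.png",cv2.resize(im["pixels"][120:300,220:460],None,fx=3,fy=3))
E
```

```text
[0.60927276 0.0346086  0.06026079] [[0.998, -0.059, -0.005], [-0.059, -0.998, 0.0], [-0.005, 0.0, -1.0]] [13.6  0.2 13. ] [ 0.09210497  2.1415482  -0.00520326]
0.0606 [12.4  0.6  9.5] [0.60926781 0.03461257 0.06026239]
0.0609 [10.7  0.5  6.3] [0.60929305 0.03458033 0.06027476]
0.0612 [8.7 0.6 2.5] [0.60933094 0.03455834 0.06028918]
25.425
```

View pics/s3.png

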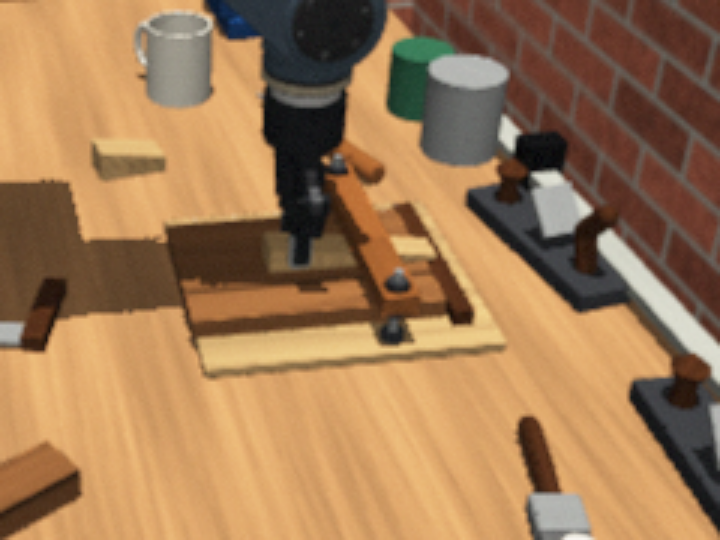

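The picture shows the wedge under the bar, nose out beyond it at about (430,245). The downward press came from arm compliance. With it relieved the push is about 9 N, so I'll keep pushing to 15 N while holding Fz low.

```bash
python3 - <<'E'
from h import *
a2=np.radians(-3.4);u=np.array([np.cos(a2),np.sin(a2)]);p=np.array([.51146,.04035])
def F(): 
    f=[]
    for _ in range(4): f.append(r.current_contact_force()); r.sleep(.03)
    f=np.mean(f,0); return np.round([-f[:2]@u,f[1],f[2]],1)
z=.0612;s=.1;f=F();n0=r.current_tool_pos()
while s<.112 and r.current_t()<45:
    if f[2]>3: z+=.0003
    else: s+=.0005
    r.move_linear([*(p+s*u),z],vel=.02);f=F();print(round(s*1000,1),round(z*1000,1),f.tolist(),((r.current_tool_pos()-n0)*1000).round(2).tolist())
    if f[0]>15 and f[2]<4.5 or f[0]>17: break
print(r.current_t(),r.current_opening())
E
```

```text
100.5 61.2 [10.1, 0.5, 2.7] [0.35, -0.0, -0.03]
101.0 61.2 [10.4, 1.0, 3.9] [0.72, -0.04, 0.01]
101.0 61.5 [9.2, 0.8, 0.6] [0.72, -0.05, 0.01]
101.5 61.5 [9.7, 0.8, 1.3] [1.08, -0.05, 0.0]
102.0 61.5 [10.4, 0.7, 2.3] [1.47, -0.07, 0.0]
102.5 61.5 [11.6, 0.7, 2.5] [1.81, -0.08, 0.0]
103.0 61.5 [12.6, 0.6, 3.6] [2.16, -0.13, 0.0]
103.0 61.8 [10.6, 0.8, 0.0] [2.14, -0.13, -0.01]
103.5 61.8 [11.4, 0.5, 0.9] [2.56, -0.15, 0.04]
104.0 61.8 [12.7, 0.4, 1.7] [2.91, -0.14, 0.01]
104.5 61.8 [13.4, 0.4, 2.2] [3.23, -0.17, 0.01]
105.0 61.8 [14.3, 1.3, 3.0] [3.59, -0.19, -0.0]
105.5 61.8 [16.2, 1.3, 4.0] [3.94, -0.23, -0.0]
30.5917 0.35723008652728705
```

```bash
python3 - <<'E'
from h import *
a2=np.radians(-3.4)
r.set_gripper(.6); p=r.current_tool_pos(); print(p,r.current_contact_force())
r.move_linear([p[0],p[1],.14],vel=.1); r.move_linear([p[0]-.12,p[1],.26],vel=.2)
im,T=grab("wrist");P=pts(im,T);save("pics/w4.png",im["pixels"])
im,T=grab("side");S=im["pixels"];save("pics/s4.png",cv2.resize(S[110:300,120:460],None,fx=2.3,fy=2.3))
print(r.current_t(),r.current_contact_force())
E
```

```text
[0.61709875 0.03405722 0.06188523] [-1.42098224e-04 -2.11284305e-01 -5.96073889e-01]
32.9583 [ 0.51357332  1.10548378 -0.04175282]
```

View pics/w4.png

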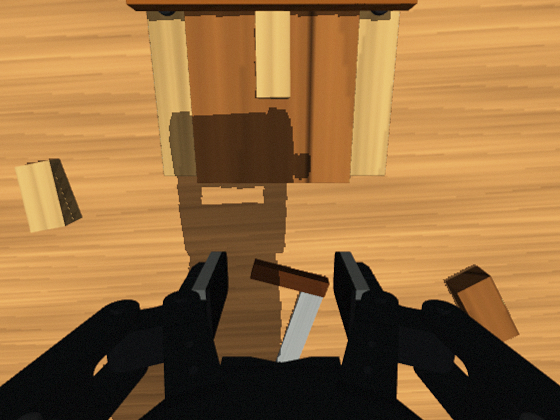

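View pics/s4.png

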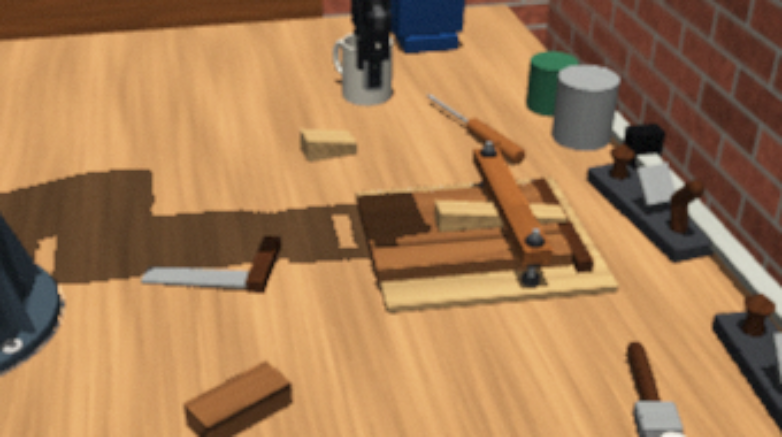

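Wrist view: the wedge sits straight under the bar with its thick end at (273,98). The side view shows the nose out beyond the bar and the neighbours unmoved. One last numeric check, then hand in.

```bash
python3 - <<'E'
from h import *
im,T=grab("wrist");P=pts(im,T);a2=np.radians(-3.4);u=np.array([np.cos(a2),np.sin(a2)]);v=np.array([-u[1],u[0]])
L=P[...,:2]-[.6587,.0316];X=L@u*1000;Y=L@v*1000;Z=P[...,2]*1000
k=(Z>40)&(Z<62)&(abs(Y)<40)&(X>-150)&(X<-5);Q=np.c_[X[k],Y[k],Z[k]]
print("thick end X",np.percentile(Q[:,0],.5),"Ymid",(np.percentile(Q[:,1],1)+np.percentile(Q[:,1],99))/2,"slope",np.polyfit(Q[:,0],Q[:,2],1),cv2.minAreaRect(Q[:,:2].astype(np.float32)))
k=(Z>28)&(Z<36)&(abs(Y)<100)&(X>-220)&(X<-5);print("panel near edge",np.percentile(X[k],.5))
t=optics.get_image("top")["pixels"];d=cv2.absdiff(t,np.load("top0.npz")["px"]).max(2)
for n,(c,w) in dict(stub=(162,211),mug=(88,172),chisel=(160,131),brush=(385,137),glue=(463,165),offcut=(353,280),square=(264,282),p1=(455,223),p2=(430,308)).items() if 0 else [(n,(x,y)) for n,(x,y) in dict(stub=(162,211),mug=(88,172),chisel=(160,131),brush=(385,137),glue=(463,165),offcut=(353,280),square=(264,282),p1=(455,223),p2=(430,308)).items()]: print(n,(d[w-25:w+25,c-25:c+25]>60).mean().round(3),end=" ")
r.hand_in(); print(r.current_t())
E
```

```text
thick end X -73.4166047154652 Ymid -0.02829040206803146 slope [-0.12433706 49.25098612] ((-39.2823371887207, 0.15655231475830078), (68.43827819824219, 31.384653091430664), 0.42665159702301025)
panel near edge -161.58904916068815
stub 0.0 mug 0.0 chisel 0.0 brush 0.0 glue 0.0 offcut 0.0 square 0.758 p1 0.0 p2 0.0 the job is handed in; nothing more can be done
the job is handed in; nothing more can be done
```

The wedge is jammed under the clamp's crossbar, I have let go of it, and the job is handed in. It stood at about 33 s on the robot's clock at the last reading, well inside the 64 s limit.

**What I did:** I gripped the wedge about 27 mm from its thick end, laid it flat on the panel and gripped it again slightly higher. I then pushed it in along the clamp's direction in steps of 0.5 mm near the end. It met the bar about 85 mm past the mouth. I stopped when the push read 16.2 N, slightly over the 15 N asked.

**Last checks before handing in:**
- **Wedge position:** it is centred (0.0 mm off), lined up with the clamp to within 0.5°, and its thick end is 73 mm before the mouth. That puts the thin end about 92 mm past it.
- **Lying flat:** the top slope measured 0.124 against a true 0.133, which fits a wedge lying flat.
- **Other things on the bench:** the before-and-after comparison from the top camera showed no change at the seven checked spots: stub, mug, chisel, brush, glue, offcut and both purple look-alikes.

**What disagreed or was not tested:**
- The comparison did flag the try square (0.76 of that area changed). The arm stood over it at that moment, and the wrist and side pictures appear to show it undisturbed.
- My first push reached 14 N, but part of that was the arm pressing down about 13 N on the thick end. I eased that off and pushed again.
- I did not tug on the wedge afterwards; that it holds is judged from the pictures and the measured position.

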